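# Zero the counter and show the counting slide's label to the reader

## Robot

A 6-joint arm with a two-finger parallel gripper is mounted at the origin on a cart in front of the work surface, level with it; the furniture and walls round the work are solid. World frame = base frame: x ahead of the robot, y to its left, z up, the work surface at z = 0. Lengths are in mm, angles in rad, forces in N, time in s.
With the tool pointing down it reaches from about 325 to 900 mm from the base axis. Payload 3.5 kg.
Tool frame: the origin (TCP) lies between the finger pads, 19 mm behind the fingertips; this is the grasp point; z points along the fingers, y is the line along which they close (so a half turn about z gives the same grasp; the last joint's range is limited). The gripper opens to 85 mm and grips with 20 to 120 N. Pads are 22 mm wide; open, the fingers measure 114 mm over their backs; the gripper's body (76 mm by 85 mm) begins 54 mm behind the grasp point. The pads swing forward as they close: fully open they stand 13 mm farther back than shut.
Start: joints at [-1.332, 0.276, -0.026, 1.268, 0, 1.467], TCP at [209.478, -588.847, 250.013] pointing down, gripper open.
Joint ranges: [-3.12, 3.12], [-0.85, 1.88], [-1.08, 1.24], [-1.95, 2.15], [-1.57, 1.53], [-3.14, 3.14]. Speed limits (rad/s): [2.57, 2.57, 3.14, 3.14, 3.14, 3.14].

## Interface

Orientations are given as a 3x3 rotation matrix whose columns are the frame's x, y, z axes.
In Python, from plant import r gives the robot as it stands. The module is installed in compiled form; this text tells all that it offers. Calls block until the motion is done:
- r.move_ptp(position, orientation): joint-space move of the TCP to a pose.
- r.move_linear(position, speed=150, ori=None): straight line of the TCP; ori=None keeps the orientation; speed is the mean speed in mm/s.
- r.goto_joints(angles): joint-space move.
- r.move_gripper(opening, newtons=None): finger opening in mm; newtons is the grip in N (None keeps the last); returns when the fingers have stopped.
- r.pause(seconds).
- r.solve_ik(position, orientation): joint angles nearest the present ones, or None.
- r.sense(): the state.
- r.read_camera(name): name is "side" or "top" or "wrist"; returns a dict with "color" (384x512x3 uint8, blue, green, red), "fx", "fy", "cx", "cy" (pixels), "dist_coeffs" ([k1, k2, p1, p2, k3] as OpenCV has them; the pictures are not rectified), "cam_to_world" (4x4, takes a point from camera to world coordinates). Camera axes: x right, y down, z forward; pixel columns grow to the right and rows downward; lengths in mm; the calibration is good to about 2 mm. A picture is of the moment at which its call begins. There is no depth.
A pose or a line that the arm cannot do raises r.IKError and nothing moves.
- r.hand_in(): hands the job in; it is judged then, once.
Trained networks look in a picture, given as the dict that the camera call returned (one of the last four; its "shot" number tells which), for a name from the list of things; names that differ only in an ending like _2 or _b are one class to them, and where a whole thing is asked for, a point or a joint stands for the part that bears it (a point fixed in the world has none). Each returns a list of dicts, best first, with "p" (0 to 1); they miss things now and then, are a little off and sometimes report something else, mostly with a low value. They report only what shows in the picture. A call takes as long as a camera call. They do not tell look-alikes from the thing itself.
- r.outline_of(name, picture): "region" (384x512 bool, what is visible of it) and "point" ([row, column] in pixels, amid what is visible of it).
The state is a dict: "time": time; "joints": joint angles; "joint_velocities": joint speeds; "joint_torque": joint torques, N m; "eef_pos": TCP position; "orientation": TCP orientation; "ft_force": force on the tool from outside, world axes, zero at the start; "moment": the same for the moment, N m; "grip_width": finger opening in mm; "grasp_force": force on a finger pad.
Only numpy, scipy, OpenCV 4.12 (cv2) and the standard library are available. Lean on these libraries where they do the work, as an engineer would, in place of code of your own. Each camera call takes 0.05 s, during which the arm holds its last target. There are 200 camera calls.

## Task

Get ready for the next count: first turn the bench counter's knob anticlockwise (seen from above) all the way back to its zero stop. Then take the counting slide that has the notched corner and the frosted label end out of the drying rack, gripping it only by its clear end, and show it to the code reader label up: the frosted label faces squarely into the reader's window, centred in front of it and about 11 cm away. Finish while still holding the slide there, steady and touching nothing else; leave the other slide and everything else on the bench where it is.

Things in the scene. Friction and masses are not known exactly. Their poses are not given: they have to be found in the camera images.
- counter: Bench counter standing on the bench (does not move): grey rounded box 112 mm (its x) by 100 mm (its y), with a black count key at its front (-x side) and a round white dial in the middle of its top; the dial face is at z = 40 mm. Origin at the centre of its underside on the bench. The zero mark and a small steel stop pin are on the +x side of the dial.
- knob_top (a point): Point on the (vertical) knob axis at the top of the knob's grip bar, 26 mm above the dial face and 66 mm above the bench.
- zero_knob (a joint): Angle of the counter's black knob, rad: 0 at the zero stop, growing clockwise seen from above, to 5.24. A 33 mm disc 7 mm high with a grip bar 36 mm long, 11 mm thick, 6 to 26 mm above the dial; bar and pointer lie along the counter's x axis at 0 and turn clockwise by the value. Friction about 0.04 N m; stays where it is left.
- rack: Grey plastic drying rack 92 mm (its x) by 122 mm (its y) (does not move), origin at the centre of its underside on the bench. Floor 6 mm up; six slots along its x, 10 mm wide, 18 mm pitch, their teeth reaching up to 21 mm and the end rims to 19 mm. A slide stands on its long edge in each of the two outermost slots, 45 mm to either side of the middle; the slots between are empty.
- slide: The wanted slide: clear acrylic 78 (x) by 40 (y) by 8 mm (z), 35 g, origin at its centre. The +x end is frosted over 26 mm on the +z face (the label, with a small square code); its +x +y corner has a notch 7 by 8 mm; the -x end is clear. +z points out of the label face. It stands loose in the rack with +y up: notch on top, top edge 46 mm above the bench.
- label (a point): Centre of the label on the slide's +z face, at x = +26 mm, z = +4 mm in the slide's frame.
- slide_b: The other counting slide: same size and material, no frosting and no notch, origin at its centre; stays in the rack.
- reader: Code reader on a stand (does not move): round black foot 100 mm across, dark neck going up to about 355 mm, head at the top. Origin at the centre of the foot's underside.
- reader_head: The reader's grey head, 74 (y) by 52 (x) by 59 mm deep, all on the -z side of its origin, the centre of its dark window, 318 mm above the bench and 58 mm in front of the foot's centre. +z points out of the window along the line of sight, toward the robot and down at 45 degrees; +x toward the robot and up at 45 degrees; y is level.
- flask_b: Small culture flask lying on the bench, 92 x 52 x 25 mm, bystander.
- petri_1: Petri dish 59 mm across, 14 mm high, bystander.
- petri_2: Petri dish 59 mm across, 14 mm high, bystander.
- forceps: Steel forceps 122 mm long, lying on the bench, bystander.
- pen_click: Pen 145 mm long, lying on the bench, bystander.
- pipette_200: Micropipette 244 mm long, lying on the bench, bystander.
Mind the look-alikes: they are no part of the job. Leave any yellow look-alike of the slide alone.

How it is judged:
By the outcome, as a careful person would: the job done as asked, in the order asked, and still so for the second after the job is handed in, while the arm keeps its last pose, push and grip.
It also fails if it takes over 45 s, if anything falls off the work surface, if the arm or the gripper's body presses on something with over 40 N, if the wrist force passes 120 N, or if a joint passes its speed limit or range.

## Working session

There is one attempt and no reset: what is moved stays moved. The work goes in short steps, each a Python script; the robot and the scene stay as the last script left them, time stands still between calls to the robot, and variables do not carry over. Pictures are saved under pics/ and viewed, at most 10 in all, crops included, and the job is handed in when it is done.

```bash
mkdir -p pics; cat > h.py <<'E'
import numpy as np, cv2
from plant import r
def ray(p,uv):
    K=np.array([[p['fx'],0,p['cx']],[0,p['fy'],p['cy']],[0,0,1.]])
    n=cv2.undistortPoints(np.array([[uv]],float),K,np.array(p['dist_coeffs'],float))[0,0]
    T=np.array(p['cam_to_world']);return T[:3,3],T[:3,:3]@np.array([n[0],n[1],1])
def onz(p,uv,z):
    o,d=ray(p,uv);return o+d*(z-o[2])/d[2]
def proj(p,P):
    K=np.array([[p['fx'],0,p['cx']],[0,p['fy'],p['cy']],[0,0,1.]])
    T=np.linalg.inv(np.array(p['cam_to_world']));rv=cv2.Rodrigues(T[:3,:3])[0]
    return cv2.projectPoints(np.array(P,float).reshape(-1,1,3),rv,T[:3,3],K,np.array(p['dist_coeffs'],float))[0][:,0]
E
python3 - <<'E'
from h import *
np.set_printoptions(precision=1,suppress=True)
for n in ("top","side"):
    p=r.read_camera(n); cv2.imwrite(f"pics/{n}0.png",cv2.resize(p['color'],(800,600),interpolation=cv2.INTER_CUBIC))
    print(n,np.array(p['cam_to_world'])[:3],p['fx'])
    for k in ("counter","zero_knob","rack","slide","reader","reader_head"):
        for o in r.outline_of(k,p)[:3]:
            uv=o['point'][::-1]; print(k,round(o['p'],2),np.array(uv),o['region'].sum(),onz(p,uv,40))
print(r.sense()['time'])
E
```

```text
top [[   0.    -1.     0.1  363.7]
 [  -1.    -0.    -0.  -114.4]
 [   0.    -0.1   -1.  1835.1]] 463.5224233966538
counter 0.69 [297.2 226.1] 813 [ 441.  -280.6   40. ]
zero_knob 0.42 [297.2 225.3] 63 [ 444.1 -280.6   40. ]
rack 0.73 [215.8 208.1] 586 [508.5  35.4  40. ]
slide 0.59 [207.8 194.4] 59 [561.8  67.5  40. ]
reader 0.77 [243.8 141.5] 722 [773.3 -70.6  40. ]
reader 0.43 [180.7 149.6] 165 [738.8 178.2  40. ]
reader_head 0.7 [243.3 132.7] 435 [808.9 -68.2  40. ]
side [[  -0.3   -0.8    0.5 -101.3]
 [  -0.9    0.3   -0.2   67. ]
 [  -0.    -0.5   -0.9 1367.8]] 498.5660630672456
zero_knob 0.42 [194.  244.6] 197 [562.9  53.5  40. ]
rack 0.81 [200.7 259.3] 948 [511.   47.1  40. ]
slide 0.76 [211.8 264.4] 155 [485.5  20.8  40. ]
slide 0.61 [154.7 261.3] 145 [547.1 176.5  40. ]
slide 0.45 [194.1 247.2] 208 [554.6  55.4  40. ]
reader 0.65 [215.6 154.7] 1426 [856.2 -96.6  40. ]
reader 0.32 [163.3 208.9] 285 [710.7 113.   40. ]
reader_head 0.7 [210.1 128.7] 606 [ 967.4 -108.6   40. ]
0.7
```

View pics/top0.png

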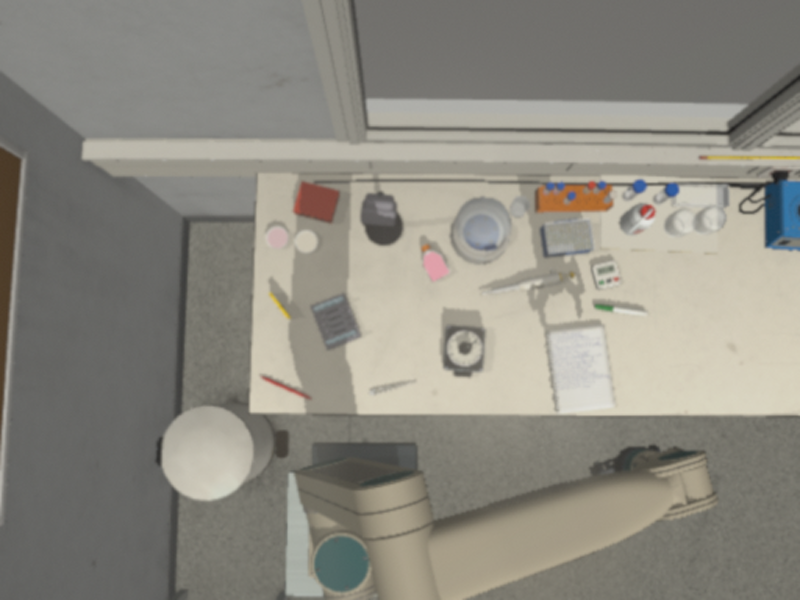

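View pics/side0.png

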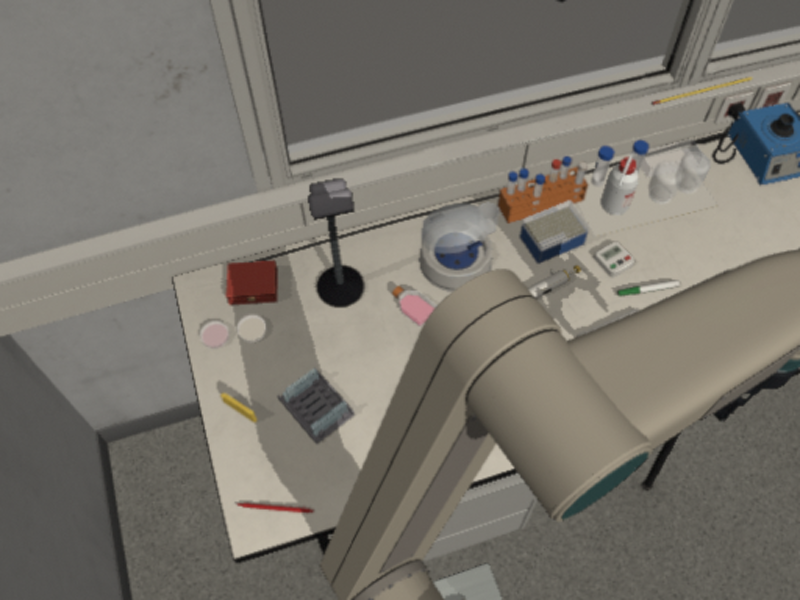

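The top view shows the counter at (465,348), with its black key towards the robot. The rack is at (335,320), with slides in its far slot (325,298) and near slot (347,345). The yellow look-alike lies at (280,305). The reader is at (380,215). Next I'll look with the wrist camera from above the counter.

```bash
python3 - <<'E'
from h import *
np.set_printoptions(precision=2,suppress=True)
R=np.array(r.sense()['orientation']);print(R)
R=np.array([[0,1,0],[1,0,0],[0,0,-1.]])
q=None
for s in (1,-1):
    Rs=R@np.diag([s,s,1]); q=r.solve_ik([400,-281,260],Rs); print(q)
    if q is not None and abs(q[5])<2.2: break
r.goto_joints(q)
p=r.read_camera("wrist");cv2.imwrite("pics/w1.png",p['color'])
print(np.array(p['cam_to_world']),p['fx'])
for k in ("counter","zero_knob"):
    for o in r.outline_of(k,p)[:3]:
        uv=o['point'][::-1]; print(k,round(o['p'],2),np.array(uv),o['region'].sum(),onz(p,uv,40))
        cv2.imwrite(f"pics/m_{k}.png",o['region']*255)
print(r.sense()['time'])
E
```

```text
[[ 0.94  0.34  0.  ]
 [ 0.34 -0.94 -0.  ]
 [-0.    0.   -1.  ]]
[-0.74  0.03 -0.3   1.25  0.    0.83]
[[   1.     -0.      0.    400.27]
 [  -0.     -0.96   -0.29 -207.72]
 [   0.      0.29   -0.96  383.  ]
 [   0.      0.      0.      1.  ]] 273.87163241516436
counter 0.69 [287.7 161.7] 6616 [ 449.18 -273.28   40.  ]
zero_knob 0.68 [294.7 165.9] 546 [ 458.34 -278.71   40.  ]
2.2083[ WARN:0@1.971] global loadsave.cpp:1063 imwrite_ Unsupported depth image for selected encoder is fallbacked to CV_8U.
```

View pics/w1.png

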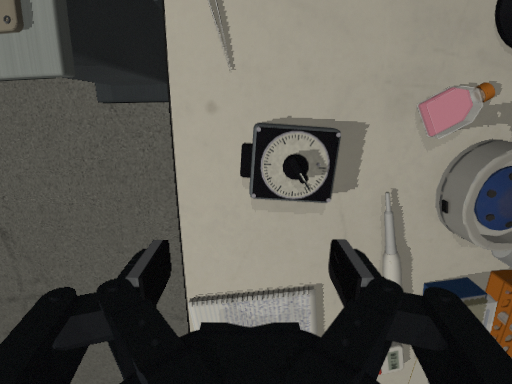

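The counter's box spans (250,124)–(340,202), with the key on its left (-x) side and the knob at (296,166). A white pointer seems to aim to the lower right, about (308,187). A crop will confirm it.

```bash
python3 - <<'E'
import cv2
a=cv2.imread("pics/w1.png")[110:215,230:355];cv2.imwrite("pics/w1c.png",cv2.resize(a,None,fx=5.6,fy=5.6,interpolation=cv2.INTER_CUBIC))
E
```

```text
(no output)
```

View pics/w1c.png

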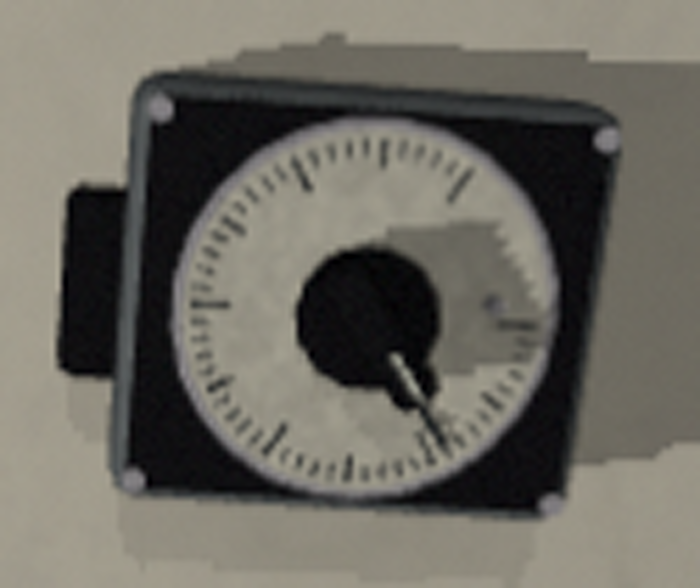

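Crop: dial centre (365,307), zero mark (515,325), stop pin (493,303), pointer tip (443,445) — so the knob is about 55° clockwise of zero. I'll grip the bar and turn it back, watching the moment.

```bash
cat >> h.py <<'E'
def down(a):  # tool down, y axis at world yaw a
    y=np.array([np.cos(a),np.sin(a),0]);z=np.array([0,0,-1.]);return np.column_stack([np.cross(y,z),y,z])
E
python3 - <<'E'
from h import *
np.set_printoptions(precision=2,suppress=True)
p=r.read_camera("wrist")
w=lambda c,z=40:onz(p,(230+(c[0]+.5)/5.6-.5,110+(c[1]+.5)/5.6-.5),z)
sc=[w(c) for c in ((161,108),(607,140),(551,505),(133,482))]
C1=np.mean(sc,0);C2=w((365,307));print("centre",C1,C2)
xs=(sc[1]-sc[0]+sc[2]-sc[3]);yaw=np.arctan2(xs[1],xs[0])
z0=w((515,325))-C2;t=w((443,445))-C2;t2=w((443,445),47)-w((395,357),47)
an=lambda v:np.degrees(np.arctan2(v[1],v[0]))
print("yaw",np.degrees(yaw),an(z0),"pointer",an(t),an(t2),"sizes",[np.linalg.norm(sc[i]-sc[(i+1)%4]) for i in range(4)])
for b in (0,180):
  for th in (an(t),np.degrees(yaw)):
    print(b,th,r.solve_ik([C1[0],C1[1],70],down(np.radians(th+90+b))))
E
```

```text
centre [ 457.91 -278.65   40.  ] [ 458.06 -276.83   40.  ]
yaw -3.642919855669394 -6.8423300139030445 pointer -58.83776056443135 -59.61833638243731 sizes [np.float64(99.22330177224026), np.float64(85.55432221502934), np.float64(99.3798473445045), np.float64(86.27422457937034)]
0 -58.83776056443135 [-0.67  0.28 -0.43  0.85  0.    0.36]
0 -3.642919855669394 [-0.67  0.28 -0.43  0.85  0.   -0.6 ]
180 -58.83776056443135 [-0.67  0.28 -0.43  0.85  0.   -2.78]
180 -3.642919855669394 [-0.67  0.28 -0.43  0.85  0.    2.54]
```

```bash
python3 - <<'E'
from h import *
np.set_printoptions(precision=2,suppress=True)
c=[458,-278]
a=-59
D=lambda d:down(np.radians(d+90))
r.move_gripper(50,30)
r.move_ptp(c+[110],D(a)); r.move_linear(c+[71],speed=100)
r.move_gripper(0,30)
def st(t):
    s=r.sense();print(t,round(s['time'],2),s['grip_width'],round(s['grasp_force'],1),np.array(s['ft_force']),np.array(s['moment']))
    return s
st("grip")
for d in [-45,-30,-18,-10,-6,-3,-1,1,3]:
    q=np.array(r.sense()['joints']); q[5]=r.solve_ik(c+[71],D(d))[5]
    r.goto_joints(q); s=st(d)
p=r.read_camera("wrist");cv2.imwrite("pics/w2.png",cv2.resize(p['color'],(800,600)))
E
```

```text
grip 4.36 10.068858051339388 33.8 [-1.77  0.05  4.89] [0.02 0.37 0.06]
-45 4.7 10.023149971834204 33.3 [-1.1   0.63  2.27] [0.1  0.1  0.03]
-30 5.06 10.21139947478463 33.3 [0.53 0.71 1.93] [0.12 0.03 0.03]
-18 5.38 10.060625903274165 33.3 [-0.    0.59  2.65] [0.16 0.02 0.04]
-10 5.63 9.994246478447085 33.3 [1.15 1.42 1.75] [ 0.2   0.02 -0.01]
-6 5.88 10.005540461718926 33.3 [-0.33  1.65  1.37] [0.21 0.02 0.  ]
-3 6.13 10.059179008869357 33.5 [0.11 0.72 1.54] [ 0.26  0.09 -0.3 ]
-1 6.38 10.27325926333289 37.1 [0.28 1.01 1.26] [ 0.31  0.04 -0.84]
1 6.63 9.882974592717098 46.1 [-0.5   2.33  2.56] [ 0.33  0.02 -1.15]
3 6.88 10.04896494857084 56.5 [0.37 1.6  2.78] [ 0.36  0.04 -1.37]
```

The moment jumped at about -4°, so the knob is at its stop. I'll release it and look over the rack.

```bash
python3 - <<'E'
from h import *
np.set_printoptions(precision=2,suppress=True)
c=[458,-278];q=np.array(r.sense()['joints']); q[5]=r.solve_ik(c+[71],down(np.radians(90-2)))[5]
r.goto_joints(q); print(r.sense()['moment'])
r.move_gripper(45); r.move_linear(c+[160],speed=200)
p=r.read_camera("wrist");cv2.imwrite("pics/w3.png",p['color'])
r.move_gripper(85)
r.move_ptp([470,30,200],down(0))
p=r.read_camera("wrist");cv2.imwrite("pics/w4.png",cv2.resize(p['color'],(800,600),interpolation=cv2.INTER_CUBIC))
print(np.array(p['cam_to_world']))
for k in ("slide","rack"):
    for i,o in enumerate(r.outline_of(k,p)[:4]):
        uv=o['point'][::-1]; print(k,round(o['p'],2),np.array(uv),o['region'].sum(),onz(p,uv,30)); cv2.imwrite(f"pics/m_{k}{i}.png",o['region'].astype('uint8')*255)
print(r.sense()['time'],r.sense()['joints'])
a=cv2.imread("pics/w3.png");cv2.imwrite("pics/w34.png",np.vstack([cv2.resize(a,(400,300)),cv2.resize(p['color'],(400,300))]))
E
```

```text
[ 0.26  0.04 -0.75]
[[  1.    -0.     0.   470.27]
 [  0.    -0.96  -0.29 103.84]
 [  0.     0.29  -0.96 322.94]
 [  0.     0.     0.     1.  ]]
slide 0.91 [340.6 148.9] 1167 [568.7   62.23  30.  ]
slide 0.64 [262.  178.6] 602 [484.44  29.17  30.  ]
slide 0.63 [339.7  23.2] 769 [557.81 184.39  30.  ]
rack 0.75 [295.8 159.9] 6838 [520.8   50.08  30.  ]
10.725 [-0.07  0.04 -0.42  1.11 -0.    1.5 ]
```

View pics/w4.png

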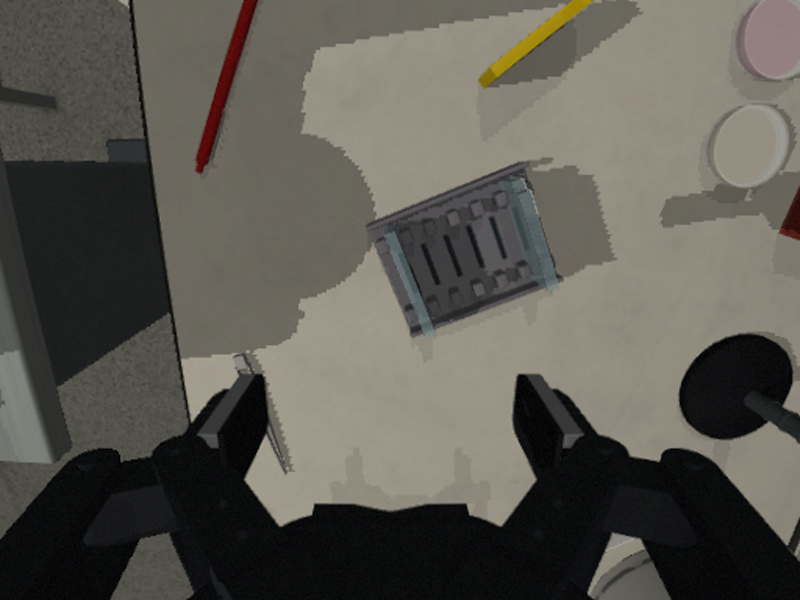

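View pics/w3.png

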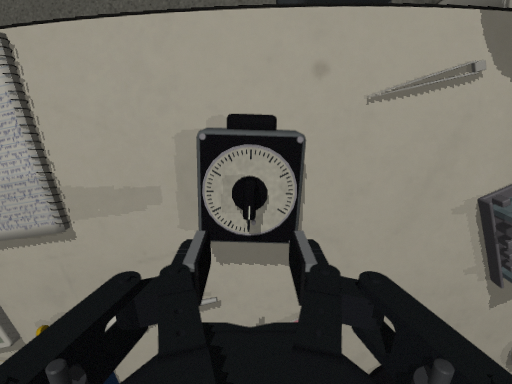

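The pointer now sits on the zero mark at (250,228). Rack view (800 px scale): candidates are the far slide at (535,235), which has a whitish end at (522,190), the near slide at (410,285), and the yellow look-alike at (535,40). The yellow one is ruled out. I'll look closer from the far side, plus a crop of this view.

```bash
python3 - <<'E'
from h import *
np.set_printoptions(precision=2,suppress=True)
t=np.radians(23)
r.move_ptp([525+30*np.cos(t),50+30*np.sin(t),150],down(t-np.pi/2))
p=r.read_camera("wrist")
cv2.imwrite("pics/w5.png",p['color']);np.save("pics/w5.npy",np.array(p['cam_to_world']))
print(np.array(p['cam_to_world']),[p[k] for k in('fx','fy','cx','cy','dist_coeffs')],r.sense()['time'])
uv=proj(p,[[568,62,30],[484,29,30],[525,47,20]]);print(uv)
u,v=uv[2];u=int(np.clip(u,133,378));v=int(np.clip(v,100,284))
a=p['color'][v-100:v+100,u-133:u+133]
cv2.imwrite("pics/w5c.png",cv2.resize(a,None,fx=3,fy=3,interpolation=cv2.INTER_CUBIC));print(u-133,v-100)
E
```

```text
[[  0.39  -0.88  -0.27 621.41]
 [ -0.92  -0.37  -0.11  90.19]
 [  0.     0.29  -0.96 272.95]
 [  0.     0.     0.     1.  ]] [273.87163241516436, 273.87163241516436, 249.45759400857716, 191.76809601949137, array([-0.06,  0.  ,  0.  ,  0.  ,  0.  ])] 11.9083
[[254.8  177.02]
 [251.78 263.64]
 [251.3  218.93]]
118 118
```

View pics/w5c.png

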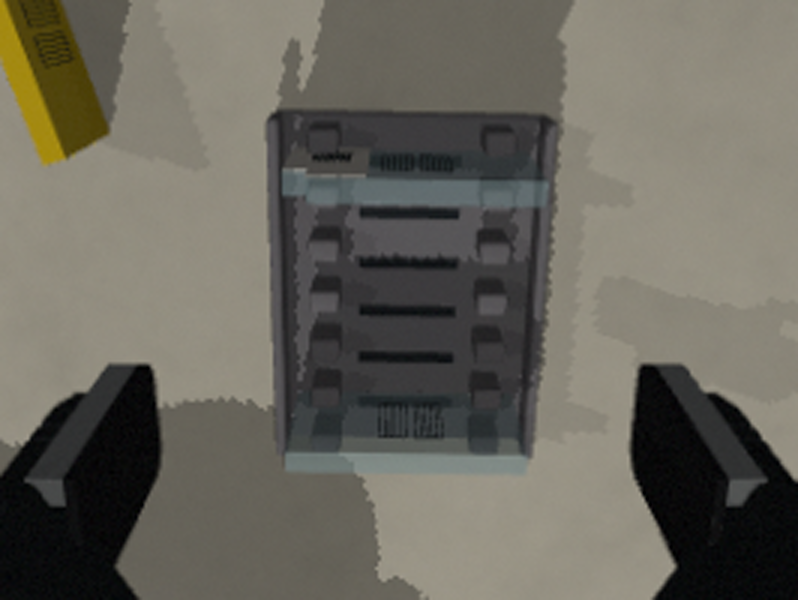

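The close view shows the far slide (top edge at rows ~178–206, columns 283–548 of the crop). It carries the frosted label with its code at the left end (327,158), on its far face, with the notch at that same end. The near slide is plain, so the far one is wanted. Next I'll measure the slide and look at the reader.

```bash
python3 - <<'E'
from h import *
np.set_printoptions(precision=2,suppress=True)
p=r.read_camera("wrist")
w=lambda c,z=46:onz(p,(118+(c[0]+.5)/3-.5,118+(c[1]+.5)/3-.5),z)
# top strip corners: near-left (after notch),near-right, far-right, far-left(after notch); label face
P=[w(c) for c in ((307,205),(548,207),(549,181),(307,177))]
print(np.array(P));print("thick",np.linalg.norm(P[1]-P[2]))
u=P[0]-P[1];print("dir",np.degrees(np.arctan2(u[1],u[0])),"len",np.linalg.norm(u))
u2=P[3]-P[2];print(np.degrees(np.arctan2(u2[1],u2[0])),np.linalg.norm(u2))
nl=w((283,195),38);print("notch end",nl, np.linalg.norm(nl-P[1]))
cr=[w(c,19) for c in ((270,118),(555,120))];d=cr[0]-cr[1];print("rack rim",cr,np.degrees(np.arctan2(d[1],d[0])),np.linalg.norm(d))
R=np.array(r.sense()['orientation']);s=r.sense()['eef_pos']
r.move_linear([s[0],s[1],260],speed=250)
t=np.radians(10);z=np.array([np.cos(t),0,np.sin(t)]);x=np.array([-np.sin(t),0,np.cos(t)])
O=np.column_stack([x,np.cross(z,x),z])
pos=np.array([490,-70,310])-74*x+123*z
print(r.solve_ik(pos,O)); r.move_ptp(pos,O)
p=r.read_camera("wrist");print(np.array(p['cam_to_world']),r.sense()['time'])
cv2.imwrite("pics/w6.png",cv2.resize(p['color'],(800,600),interpolation=cv2.INTER_CUBIC))
for k in ("reader_head","reader"):
    for o in r.outline_of(k,p)[:2]: print(k,o['p'],o['point'])
E
```

```text
[[552.48  88.28  46.  ]
 [579.06  24.21  46.  ]
 [586.11  27.35  46.  ]
 [560.2   91.28  46.  ]]
thick 7.714606354073763
dir 112.53724202141285 len 69.35961521649737
112.06768692205353 68.98351156998288
notch end [550.14  95.89  38.  ] 77.7029789806177
rack rim [array([566.06, 108.94,  19.  ]), array([600.33,  26.79,  19.  ])] 112.64314641294298 89.00942884199098
NoneTraceback (most recent call last):
  File "<stdin>", line 17, in <module>
plant.IKError: the arm cannot take that pose within its joint ranges
```

```bash
python3 - <<'E'
from h import *
np.set_printoptions(precision=2,suppress=True)
from scipy.spatial.transform import Rotation as Ro
print(r.sense()['joints'])
def base(pitch,roll): # pitch up deg, roll about tool z
    t=np.radians(pitch);z=np.array([np.cos(t),0,np.sin(t)]);x=np.array([-np.sin(t),0,np.cos(t)])
    return np.column_stack([x,np.cross(z,x),z])@Ro.from_euler('z',roll,degrees=True).as_matrix()
for pitch in (10,0,-15,-30):
  for roll in (-90,-60,-45,-30,-15,0,15,30,45,60,90):
    O=base(pitch,roll);pos=np.array([490,-70,310])-74*O[:,0]+123*O[:,2]
    q=r.solve_ik(pos,O)
    if q is not None: print(pitch,roll,pos,q)
print('present')
for roll in (-90,90):
    print(roll,r.solve_ik([635,-70,240],base(-45,roll)))
E
```

```text
[-0.01  0.15 -0.16  1.26  0.    2.73]
-15 -90 [ 608.81 -144.    278.17] [-0.57 -0.03 -1.   -0.67  0.55  1.41]
-15 -60 [ 599.23 -134.09  242.43] [-0.56  0.05 -1.06 -0.81  0.54  1.93]
-15 90 [608.81   4.   278.17] [-0.18 -0.08 -1.06 -0.72  0.17 -1.62]
-30 -90 [ 596.52 -144.    248.5 ] [-0.55 -0.11 -0.89 -0.18  0.47  1.28]
-30 -60 [ 578.02 -134.09  216.46] [-0.55 -0.09 -0.96 -0.28  0.47  1.8 ]
-30 -45 [ 570.36 -122.33  203.18] [-0.53 -0.08 -1.   -0.32  0.46  2.07]
-30 -30 [ 564.48 -107.    193.  ] [-0.5  -0.08 -1.03 -0.37  0.43  2.35]
-30 -15 [560.78 -89.15 186.6 ] [-0.46 -0.08 -1.05 -0.4   0.4   2.64]
-30 0 [559.52 -70.   184.41] [-0.41 -0.08 -1.07 -0.43  0.35  2.93]
-30 15 [560.78 -50.85 186.6 ] [-0.35 -0.09 -1.07 -0.43  0.3  -3.06]
-30 30 [564.48 -33.   193.  ] [-0.3  -0.1  -1.06 -0.42  0.26 -2.77]
-30 45 [570.36 -17.67 203.18] [-0.25 -0.12 -1.04 -0.39  0.21 -2.48]
-30 60 [578.02  -5.91 216.46] [-0.21 -0.14 -1.02 -0.35  0.18 -2.2 ]
-30 90 [596.52   4.   248.5 ] [-0.17 -0.17 -0.95 -0.25  0.15 -1.66]
present
-90 [-0.3  -0.07 -0.68  0.2   0.21  1.35]
90 [-0.3  -0.07 -0.68  0.2   0.21 -1.79]
```

```bash
cat >> h.py <<'E'
from scipy.spatial.transform import Rotation as Ro
def base(pitch,roll,yaw=0):
    t=np.radians(pitch);z=np.array([np.cos(t),0,np.sin(t)]);x=np.array([-np.sin(t),0,np.cos(t)])
    return Ro.from_euler('z',yaw,degrees=True).as_matrix()@np.column_stack([x,np.cross(z,x),z])@Ro.from_euler('z',roll,degrees=True).as_matrix()
E
python3 - <<'E'
from h import *
np.set_printoptions(precision=2,suppress=True)
O=base(-15,-90)
for c in ([470,-5,330],[490,-5,310],[480,-20,310]):
    pos=np.array(c)-74*O[:,0]+123*O[:,2]; q=r.solve_ik(pos,O)
    if q is not None: break
print(c,pos,q); r.goto_joints(q)
p=r.read_camera("wrist");print(np.array(p['cam_to_world']),r.sense()['time'])
cv2.imwrite("pics/w6raw.png",p['color'])
for k in ("reader_head","reader"):
    for o in r.outline_of(k,p)[:2]: print(k,o['p'],o['point'])
im=cv2.rotate(p['color'],cv2.ROTATE_90_CLOCKWISE if p['cam_to_world'][2][0]>0 else cv2.ROTATE_90_COUNTERCLOCKWISE)
cv2.imwrite("pics/w6.png",cv2.resize(p['color'],(800,600),interpolation=cv2.INTER_CUBIC))
E
```

```text
[470, -5, 330] [588.81 -79.   298.17] [-0.43 -0.16 -1.05 -0.61  0.42  1.45]
[[  0.26  -0.28   0.92 469.56]
 [ -0.    -0.96  -0.29  -4.95]
 [  0.97   0.08  -0.25 329.16]
 [  0.     0.     0.     1.  ]] 14.2333
reader_head 0.6 [177.2, 325.4]
reader 0.59 [172.3, 284.0]
```

View pics/w6.png

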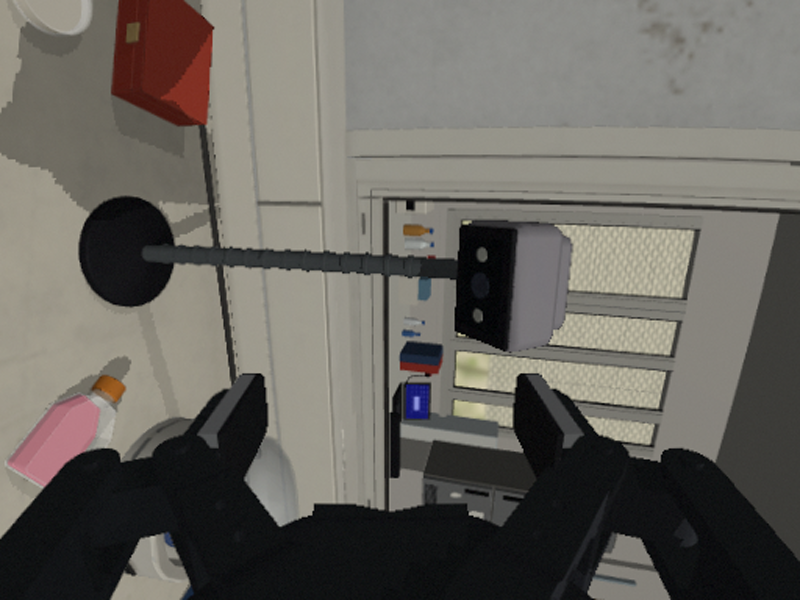

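The reader picture (800 px, right = up): foot circle centre (126,251), black window face with corners (460,222), (518,226), (508,350), (456,333), and window centre (480,286). I'll fit the reader's pose to these.

```bash
python3 - <<'E'
from h import *
from scipy.optimize import least_squares
np.set_printoptions(precision=2,suppress=True)
p=r.read_camera("wrist")
s=lambda c:((c[0]+.5)*.64-.5,(c[1]+.5)*.64-.5)
obs=np.array([s(c) for c in ((460,222),(518,226),(508,350),(456,333),(480,286))]); foot=np.array(s((126,251)))
def model(v):
    h=np.array([-np.cos(v[2]),-np.sin(v[2]),0]);c=np.sqrt(.5);U=np.array([0,0,1])
    z=c*(h-U);x=c*(h+U);y=np.cross(z,x);O=np.array([v[0],v[1],0])+58*h+318*U
    return O,np.column_stack([x,y,z]),np.array([O-26*x+37*y,O+26*x+37*y,O+26*x-37*y,O-26*x-37*y,O])
def res(v,f=1):
    O,R,P=model(v)
    return np.concatenate([(proj(p,P)-obs).ravel(),f*(proj(p,[[v[0],v[1],6]])[0]-foot)])
for f in (1,0):
    S=least_squares(res,[760,-70,0],args=(f,),loss='soft_l1');print(f,S.x,np.degrees(S.x[2]),S.fun)
    O,R,P=model(S.x);print(O,proj(p,P)/.64)
print("foot",onz(p,foot,6))
t=r.read_camera("top")
for k in ("reader_head","reader"): 
    for o in r.outline_of(k,t)[:1]:
        v,u=np.nonzero(o['region']);print(k,u.min(),u.max(),v.min(),v.max(),o['point'])
S=least_squares(res,[760,-70,0],loss='soft_l1');O,R,P=model(S.x)
print(proj(t,np.vstack([P,P-59*R[:,2],[[S.x[0],S.x[1],6]]])))
E
```

```text
1 [777.91 -74.61  -0.06] -3.7167471927958697 [-3.05 -1.25 -0.37 -0.34 -1.11  5.29 -4.16  0.08 -0.26 -0.26  6.6   0.08]
[720.04 -70.85 318.  ] [[454.96 219.77]
 [517.14 225.19]
 [505.98 357.99]
 [449.22 332.85]
 [479.32 285.31]]
0 [796.01 -82.6   -0.14] -7.871080707861413 [-0.95  1.76 -1.09 -0.11 -1.19  0.49 -2.49 -0.85  0.69 -1.24  0.    0.  ]
[738.56 -74.66 318.  ] [[458.23 224.46]
 [516.01 225.55]
 [505.86 350.49]
 [451.82 331.39]
 [480.79 283.79]]
foot [766.57 -72.4    6.  ]
reader_head 230 253 123 144 [133.8, 243.0]
reader 230 257 124 155 [139.4, 244.3]
[[231.56 133.69]
 [230.14 141.86]
 [252.5  143.46]
 [253.33 135.24]
 [241.89 138.51]
 [231.95 118.41]
 [230.51 126.35]
 [253.4  127.98]
 [254.22 119.99]
 [242.52 123.13]
 [245.   142.27]]
```

```bash
python3 - <<'E'
from h import *
from scipy.optimize import least_squares
np.set_printoptions(precision=2,suppress=True)
p=r.read_camera("wrist");t=r.read_camera("top");sd=r.read_camera("side")
s=lambda c:((c[0]+.5)*.64-.5,(c[1]+.5)*.64-.5)
obs=np.array([s(c) for c in ((460,222),(518,226),(508,350),(456,333),(480,286))])
# foot: dark pixels in the wrist picture -> contour extremes
def model(v):
    h=np.array([-np.cos(v[2]),-np.sin(v[2]),0]);c=np.sqrt(.5);U=np.array([0,0,1])
    z=c*(h-U);x=c*(h+U);y=np.cross(z,x);O=np.array([v[0],v[1],0])+58*h+318*U;a,b=26*v[3],37*v[3]
    return O,np.column_stack([x,y,z]),np.array([O-a*x+b*y,O+a*x+b*y,O+a*x-b*y,O-a*x-b*y,O])
th=np.linspace(0,2*np.pi,72)
circ=lambda v,z:np.column_stack([v[0]+50*np.cos(th),v[1]+50*np.sin(th),0*th+z])
def ext(q): return np.array([q[:,0].min(),q[:,0].max(),q[:,1].min(),q[:,1].max()])
fobs=np.array([s((79,0))[0],s((174,0))[0],s((0,195))[1],s((0,307))[1]])
def res(v):
    O,R,P=model(v);q=np.vstack([proj(p,circ(v,0)),proj(p,circ(v,v[4]))])
    return np.concatenate([(proj(p,P)-obs).ravel(),ext(q)-fobs,[(v[3]-.95)/.05,(v[4]-10)/4]])
S=least_squares(res,[765,-72,0,.95,10],loss='soft_l1');v=S.x;O,R,P=model(v)
print(v,np.degrees(v[2]),"\n",S.fun,"\nwindow",O)
for n,c in (("top",t),("side",sd)):
    H=np.vstack([O+a*R[:,0]*26+b*R[:,1]*37-d*R[:,2] for a in(-1,1) for b in (-1,1) for d in (0,59)])
    F=np.vstack([proj(c,circ(v,0)),proj(c,circ(v,v[4]))])
    print(n,"model head",ext(proj(c,H)),"foot",ext(F))
    for k in ("reader_head","reader"):
        o=r.outline_of(k,c)[0];b,a=np.nonzero(o['region']);print(k,ext(np.column_stack([a,b])))
E
```

```text
[774.49 -74.81  -0.1    0.94   7.31] -5.721617401814326 
 [-2.04  0.34 -1.51 -0.16 -1.77  1.55 -3.31 -1.33 -0.09 -1.31 -0.02  0.31
  0.67 -0.21 -0.24 -0.67] 
window [716.77 -69.03 318.  ]
top model head [229.42 254.26 119.04 144.79] foot [232.61 257.46 130.91 155.59]
reader_head [230 253 124 144]
reader [230 256 123 156]
side model head [193.68 226.27 111.46 140.1 ] foot [201.48 232.31 168.94 196.  ]
reader_head [196 226 114 139]
reader [197 228 114 195]
```

The fit agrees in all three views: window at about (717,-69,318), facing the robot base (yaw -5.7°, and the bearing to the base is -5.5°). Now I'll grasp the slide by its clear end and lift it.

```bash
python3 - <<'E'
from h import *
np.set_printoptions(precision=2,suppress=True)
g=np.array([576.1,41.5]);a=np.radians(22.4);O=down(a)
s=r.sense();r.move_gripper(40,45)
r.move_ptp([g[0],g[1],150],O)
r.move_linear([g[0],g[1],80],speed=150);r.move_linear([g[0],g[1],44],speed=60)
print(r.sense()['ft_force'])
r.move_gripper(0,45)
s=r.sense();print(s['time'],s['grip_width'],s['grasp_force'],s['ft_force'])
r.move_linear([g[0],g[1],60],speed=40);r.move_linear([g[0],g[1],180],speed=150)
s=r.sense();print(s['time'],s['grip_width'],s['grasp_force'],s['ft_force'],s['joints'])
p=r.read_camera("wrist");cv2.imwrite("pics/w7.png",p['color'])
O=np.array(s['orientation']);c=np.array(s['eef_pos'])
# predicted slide outline (slide axes from the grasp)
X,Z=np.array([-np.sin(a),np.cos(a),0]),np.array([np.cos(a),np.sin(a),0]);Y=np.array([0,0,1.])
C=c+22*X-18*Y
pts=[C+x*X+y*Y+z*Z for z in(-4,4) for x,y in((-39,-20),(39,-20),(39,12),(32,12),(32,20),(-39,20))]
q=proj(p,pts);im=cv2.resize(p['color'],None,fx=2.5,fy=2.5,interpolation=cv2.INTER_CUBIC)
for i,k in enumerate((q[:6],q[6:])): cv2.polylines(im,[np.int32(k*2.5+.75)],True,(0,0,255) if i else (0,255,0),1)
u,v=(q.mean(0)*2.5).astype(int);u0=int(np.clip(u-400,0,1280-800));v0=int(np.clip(v-300,0,960-600))
cv2.imwrite("pics/w7c.png",im[v0:v0+600,u0:u0+800]);print(u0,v0)
E
```

```text
[ 0.34 -0.41  0.16]
18.6167 6.995352427251224 45.40611505508423 [-0.09 -0.72  1.73]
20.1167 7.258801967946726 45.14304757118225 [-0.56  0.02 -0.05] [-0.04  0.24 -0.23  1.1  -0.    1.14]
223 166
```

View pics/w7c.png

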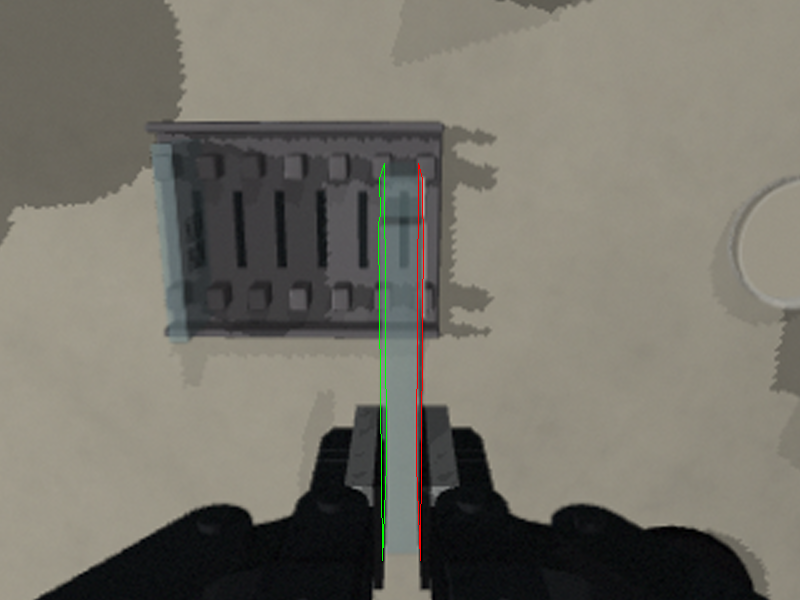

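The slide is held by its clear end and the predicted outline matches it to about 1–2 mm. The label end and notch are free (top, around (400,200)), and the other slide still stands at (170,240). Now I'll present it.

```bash
python3 - <<'E'
from h import *
np.set_printoptions(precision=2,suppress=True)
W=np.array([716.8,-69,318]);yaw=np.radians(-5.6)
h=np.array([-np.cos(yaw),-np.sin(yaw),0]);U=np.array([0,0,1.]);c=np.sqrt(.5)
zh=c*(h-U);xh=c*(h+U);yh=np.cross(zh,xh)
Rs=np.column_stack([yh,xh,-zh]);print(np.linalg.det(Rs))
a=np.radians(22.4);Rg=np.column_stack([[-np.sin(a),np.cos(a),0],U,[np.cos(a),np.sin(a),0]])
O=Rs@Rg.T@down(a)
T=W+110*zh+Rs@np.array([-48,18,-4.]);print(T,O)
pre=T+80*xh+30*h
print(r.solve_ik(pre,O),r.solve_ik(T,O))
r.move_ptp(pre,O);r.move_linear(T,speed=100);r.pause(.3)
s=r.sense();print(s['time'],s['eef_pos'],np.abs(np.array(s['orientation'])-O).max(),s['grip_width'],s['grasp_force'],s['ft_force'],s['moment'])
for n in ("side","top"):
    p=r.read_camera(n)
    P=[T+Rs@(np.array([22,-18,0])+q) for q in np.array([[39,20,4],[39,-20,4],[-39,-20,4],[-39,20,4],[13,20,4],[13,-20,4],[26,0,4]])]
    k=proj(p,P);im=p['color'];u,v=k.mean(0).astype(int)
    if n=="side": tiles=[]
    cr=lambda b:cv2.resize(b[v-50:v+50,u-33:u+33],(396,600),interpolation=cv2.INTER_CUBIC)
    tiles.append(cr(im));print(n,(k[:,0]-u+33)*6,(k[:,1]-v+50)*6)
cv2.imwrite("pics/fin.png",np.hstack(tiles))
E
```

```text
1.0
[ 619.22 -107.66  250.12] [[ 0.1   0.7   0.7 ]
 [ 1.   -0.07 -0.07]
 [-0.    0.71 -0.71]]
[-0.42 -0.34 -0.73  0.42  0.22  1.34] [-0.35 -0.1  -0.69  0.22  0.18  1.39]
22.45 [ 619.1  -107.71  250.6 ] 0.0005163527474315588 7.145351042090235 45.14591038227081 [-0.3   0.74 -0.89] [0.05 0.7  0.  ]
side [137.85 131.81 298.29 309.12 195.13 187.48 163.04] [327.25 310.61 278.38 294.   316.12 299.82 313.33]
top [145.13 152.4  284.53 279.87 190.02 196.42 171.02] [318.93 279.56 293.37 333.02 323.62 284.16 301.37]
```

View pics/fin.png

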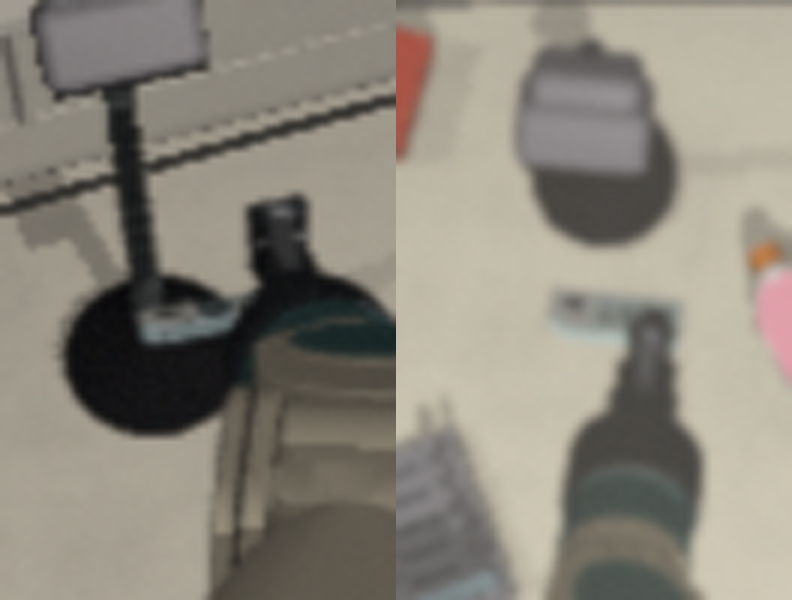

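The label (white, with its code) faces up into the reader on its line of sight. In the top view the slide spans columns 550–680 and rows 290–345. The prediction was columns 541–680 and rows 280–343 with its thickness, so they agree. Nothing touches it, so I'll hand in.

```bash
python3 -c "
from plant import r
s=r.sense();print(s['time'],abs(s['joint_velocities']).max() if hasattr(s['joint_velocities'],'max') else s['joint_velocities'])
print(r.hand_in())"
```

```text
22.55 0.004890650203900039
the job is handed in; nothing more can be done
None
```

The job is handed in at 22.6 s: the counter knob is back at its zero stop, and the notched slide is held by its clear end, label facing the reader window about 11 cm away; no verdict came back.

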